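# Lock the dental surveyor's spindle at its height mark

## Task

Set the dental surveyor for marking the bracket height on the stone cast: grip the black knob on top of the spring-raised spindle and bring the spindle down until the lower edge of its red ring is level with the top of the steel lock collar. Keep it there in your grip and, without letting go, twist your hand clockwise (seen from above) so that a finger carries the upright blue lock lever all the way round to its stop. Finish still gripping the spindle at the mark with the lever closed, so that the setting can be checked before the lock is trusted, and leave the things lying around where they are.

Things in the scene. Friction and masses are not known exactly. Their poses are not given: they have to be found in the camera images.
- surveyor: dental surveyor, fixed: white base 165 x 110 mm, steel column behind, cross arm, round white head over a pale stone cast (the spindle never reaches it). Origin at worktop level on the spindle's vertical axis, z up, x towards the column (85 mm away). Base from 60 mm before to 105 mm behind the origin. Only spindle, knob and lever stand higher than 150 mm
- collar_top (a point): centre of the top face of the steel lock collar (30 mm in diameter), 150 mm above the worktop, through which the spindle slides; the reference for the red ring
- spindle: upright steel rod, 14 mm in diameter, fine black rings every 5 mm, the knob on top; slides straight up and down in the head, 56 mm at most. Origin on its axis, level with collar_top when fully up (the start), and sinks with it. A spring lifts it with about 2 N at the top, 5 N fully down; let go unlocked, it rises to the top. The closed lever clamps it
- mark_edge (a point): lower edge of the red ring (4 mm high, flush) on the spindle, on the spindle's axis: 30 to 46 mm above collar_top at the start, differing from run to run; it must come down level with collar_top
- knob_mid (a point): middle of the black ribbed grip knob on the spindle's top, on the axis: 24 mm in diameter, 30 mm high, underside 14 mm below this point, top 16 mm above. Underside 62 mm above collar_top when the spindle is fully up. It turns freely about the vertical on the spindle, so a hand gripping it can twist
- lock_lever (a joint): lock lever angle (rad): 0 open, 1.05 closed at its stop, growing clockwise from above; starts at 0 to 0.15. Stays where left; needs 0.05 N m, from 0.6 on (its cam bites) 0.1 to 0.3 N m. Axis vertical, 4 mm from the spindle's axis on the surveyor's -y side. A finger gripping the knob pushes the plate from about 35 degrees behind it (anticlockwise side); come down 50 degrees or more behind
- lever_plate (a point): point in the blue upright finger plate of the lock lever, 31.5 mm from the lever's axis, 30 mm above collar_top. The plate stands radially: 18 to 45 mm from that axis, 5.5 mm thick, its top 45 mm above collar_top. Open it points along 255 degrees (anticlockwise from the surveyor's x, seen from above: nearly -y), closed along 195 (nearly -x)
- bracket_gauge: thin steel gauge rod 8 x 173 x 8 mm lying on the near edge of the top; origin at the centre of its underside; leave alone
- bracket_tweezers: black bracket tweezers 13 x 139 x 11 mm lying near the front edge; origin at the centre of the underside; leave alone
- bottle_primer: small dark bottle with a yellow cap, 23 mm in diameter, 52 mm high, standing left of the surveyor; origin at the centre of its underside; leave alone
- bottle_dropper: white dropper bottle 29 mm in diameter, 81 mm high, standing left of the surveyor; origin at the centre of its underside; leave alone

How it is judged:
By the outcome, as a careful person would: the job done as asked, in the order asked, and still so for the second after the job is handed in, while the arm keeps its last pose, push and grip.
It also fails if it takes over 35 s, if anything falls off the work surface, if the arm or the gripper's body presses on something with over 40 N, if the wrist force passes 120 N, or if a joint passes its speed limit or range.

## Robot

A 6-joint arm with a two-finger parallel gripper is mounted at the origin on a cart in front of the work surface, level with it; the furniture and walls round the work are solid. World frame = base frame: x ahead of the robot, y to its left, z up, the work surface at z = 0. Lengths are in m, angles in rad, forces in N, time in s.
With the tool pointing down it reaches from about 0.35 to 0.975 m from the base axis. Payload 4.9 kg.
Tool frame: the origin (TCP) lies at the very end of the fingers, on their centre line; the grasp point (between the pads) lies 19 mm behind it (ctrl.grasp_offset is the distance from the TCP to the grasp point, in m); z points along the fingers, y is the line along which they close (so a half turn about z gives the same grasp; the last joint's range is limited). The gripper opens to 85 mm and grips with 20 to 120 N. Pads are 22 mm wide; open, the fingers measure 114 mm over their backs; the gripper's body (76 mm by 85 mm) begins 54 mm behind the grasp point. The pads swing forward as they close: fully open they stand 13 mm farther back than shut.
Start: joints at [1.229, 0.053, 1.613, -0, 1.476, -0.119], TCP at [0.138, 0.61, 0.231] pointing down, gripper open.
Joint ranges: [-3.01, 3.01], [-1.01, 2.22], [0.06, 2.58], [-1.02, 4.17], [0.09, 2.62], [-3.14, 3.14]. Speed limits (rad/s): [2.57, 2.57, 3.14, 3.14, 3.14, 3.14].

## Interface

Orientations are given as a rotation vector (axis times angle).
In Python, from station import ctrl, optics gives the robot as it stands.
- The arm moves only by the shell command python3 -m handwheel 'ROWS' [OPENING] [FORCE]. ROWS is JSON, a list of rows, each an object of numbers: "tx", "ty", "tz": the shift along the tool's x, y, z in mm; "roll": the turn about the tool's z in rad. A call has 1 to 12 rows; each row shifts and turns the commanded pose from where the row before left it, along the tool's axes as they then stand; what a row does not reach is not made up. A row lasts 1/12 s, in which the tool goes at most 41.7 mm and 7.16 degrees, less where a joint would pass 70% of its speed; a pose out of reach is approached as far as the arm can. A call with a gripper value outside its range is refused whole. OPENING is the finger opening in mm, from 0 to 85.4, set as the call begins (- or left out, the last holds). The fingers move at their own pace and stop on an object; FORCE is the grip in N (left out, the last holds). Time passes only in rows, so rows that do not move let the fingers close. It gives the time, the measured TCP pose, the force, the opening and the grip force at its end, in the units of the state.
- ctrl.get_obs(): the state, without advancing time (a new reading comes with each control period).
- optics.get_image(name): name is "scene" or "top" or "wrist"; returns (picture, depth): 420x560x3 uint8, red, green, blue; 420x560 float32, m along the optical axis (not along the pixel's ray), 0 where there is no reading.
- optics.camera_params(name): a dict with "mtx" (3x3 intrinsics, pixels), "k1" (the pictures are not rectified: a ray, as slopes to the right and down, at radius r is drawn at 1 + k1 r^2 times it, then the intrinsics apply), "extrinsics" (4x4, takes a point from camera to world coordinates); the wrist camera has in their place "tool_from_camera" (4x4, takes a point from camera to tool coordinates, whose origin is the TCP and whose axes are the flange's). Camera axes: x right, y down, z forward; pixel columns grow to the right and rows downward; lengths in m; the calibration is good to about 2 mm. A picture is of the moment at which its call begins: read the wrist's pose just before it. camera_params takes no time and is no camera call.
- ctrl.finish_job(): hands the job in; it is judged then, once.
The state is a dict: "t": time; "q": joint angles; "dq": joint speeds; "effort": joint torques, N m; "tool_pos": TCP position; "tool_rot": TCP orientation; "contact_force": force on the tool from outside, world axes, zero at the start; "wrist_torque": the same for the moment, N m; "opening": finger opening in m; "grip_force": force on a finger pad.
Only numpy, scipy, OpenCV 4.12 (cv2) and the standard library are available. Lean on these libraries where they do the work, as an engineer would, in place of code of your own. Each camera call takes 0.05 s, during which the arm holds its last target. There are 200 camera calls.

## Working session

There is one attempt and no reset: what is moved stays moved. The work goes in short steps, Python scripts to look and compute and a shell command to move; the robot and the scene stay as the last step left them, time stands still between calls to the robot, and variables do not carry over. Pictures are saved under pics/ and viewed, at most 10 in all, crops included, and the job is handed in when it is done.

```bash
mkdir -p pics
cat > h.py <<'E'
import numpy as np, cv2
from station import ctrl, optics
from scipy.spatial.transform import Rotation as R
def cam(n, obs=None):
    p=optics.camera_params(n)
    if 'extrinsics' in p: T=np.array(p['extrinsics'])
    else:
        o=obs or ctrl.get_obs(); W=np.eye(4); W[:3,:3]=R.from_rotvec(o['tool_rot']).as_matrix(); W[:3,3]=o['tool_pos']
        T=W@np.array(p['tool_from_camera'])
    return np.array(p['mtx']),p['k1'],T
def ray(c,u,v):
    K,k,T=c; d=np.array([(u-K[0,2])/K[0,0],(v-K[1,2])/K[1,1]]); s=d.copy()
    for _ in range(20): s=d/(1+k*(s@s))
    return T[:3,3],T[:3,:3]@np.array([s[0],s[1],1.])   # direction with unit depth
def onz(c,u,v,z):
    o,d=ray(c,u,v); return o+d*(z-o[2])/d[2]
def proj(c,P):
    K,k,T=c; q=T[:3,:3].T@(np.array(P)-T[:3,3]); s=q[:2]/q[2]; s=s*(1+k*(s@s))
    return K[0,0]*s[0]+K[0,2],K[1,1]*s[1]+K[1,2]
def cloud(c,dep):
    K,k,T=c; h,w=dep.shape; u,v=np.meshgrid(np.arange(w),np.arange(h))
    d=np.stack([(u-K[0,2])/K[0,0],(v-K[1,2])/K[1,1]],-1); s=d.copy()
    for _ in range(10): s=d/(1+k*(s**2).sum(-1,keepdims=True))
    P=np.concatenate([s,np.ones((h,w,1))],-1)*dep[...,None]
    return P@T[:3,:3].T+T[:3,3]
E
python3 - <<'E'
from h import *
o=ctrl.get_obs(); print(o['t'],o['tool_pos'],o['tool_rot'],o['opening'])
for n in ['scene','top']:
    c=cam(n); im,d=optics.get_image(n); np.savez(f'{n}0.npz',im=im,d=d)
    cv2.imwrite(f'pics/{n}0.png',im[...,::-1]); print(n,c[0][0,0],c[2].round(3).tolist())
E
```

```text
0.0 [0.13789576 0.60896652 0.23006022] [-0.34926076 -3.1216404   0.00313306] 0.08549943238794483
scene 474.6998385013143 [[0.653, -0.516, 0.554, 0.034], [-0.757, -0.444, 0.479, -0.115], [-0.001, -0.733, -0.681, 0.726], [0.0, 0.0, 0.0, 1.0]]
top 437.9711096702258 [[0.018, -0.991, 0.134, 0.404], [-0.999, -0.014, 0.033, 0.284], [-0.031, -0.134, -0.99, 1.083], [0.0, 0.0, 0.0, 1.0]]
```

View pics/scene0.png

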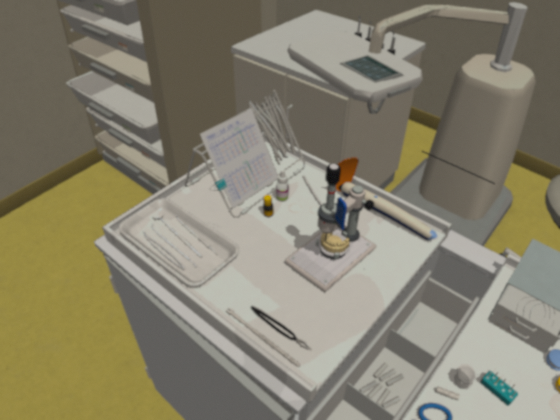

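View pics/top0.png

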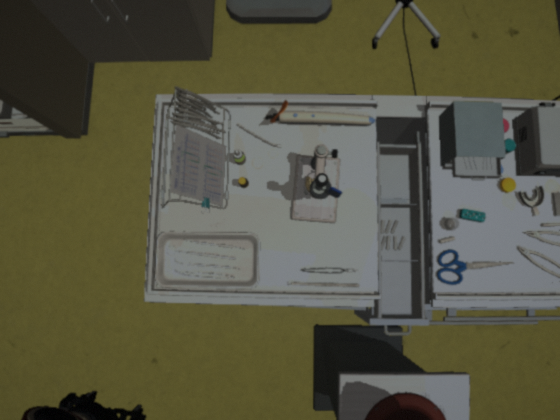

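The scene view shows the surveyor with its knob at about (333,175) and the blue lever at (341,212). The top view shows the knob at (322,181), the lever at (335,191), and the column at (320,152).

Run:
```python
from h import *
out=[]
for n,(x0,x1,y0,y1) in {'scene':(285,385,150,290),'top':(280,360,135,230)}.items():
    z=np.load(n+'0.npz'); im,d=z['im'],z['d']; c=cam(n); P=cloud(c,d)
    hsv=cv2.cvtColor(im,cv2.COLOR_RGB2HSV); M=np.zeros(d.shape,bool); M[y0:y1,x0:x1]=1
    blue=M&(hsv[...,0]>105)&(hsv[...,0]<130)&(hsv[...,1]>130)
    red=M&((hsv[...,0]<8)|(hsv[...,0]>172))&(hsv[...,1]>120)
    dark=M&(hsv[...,2]<45)&(P[...,2]>.2)&(P[...,2]<.26)
    for nm,m in [('blue',blue),('red',red),('dark',dark)]:
        v,u=np.nonzero(m); 
        if len(u): print(n,nm,len(u),u.min(),u.max(),v.min(),v.max(),u.mean(),v.mean(),'P med',np.median(P[m],0).round(4),P[m][:,2].max().round(3))
    if n=='top':
        for lo,hi in [(.236,.25)]:
            m=M&(P[...,2]>lo)&(P[...,2]<hi); print('knobtop',m.sum(),P[m].mean(0).round(4)); 
        m=M&(P[...,2]>.01)&(P[...,2]<.03); 
        r=cv2.minAreaRect(P[m][:,:2].astype(np.float32)*1000); print('base',r,cv2.boxPoints(r))
        m=M&(P[...,2]>.1); 
    out.append(cv2.resize(im[y0:y1,x0:x1],None,fx=4,fy=4,interpolation=cv2.INTER_CUBIC))
h=max(a.shape[0] for a in out); out=[cv2.copyMakeBorder(a,0,h-a.shape[0],0,0,0) for a in out]
cv2.imwrite('pics/crop0.png',np.hstack(out)[...,::-1])
```

```text
scene blue 160 336 345 199 228 340.86875 212.99375 P med [0.5584 0.1857 0.1689] 0.726
scene red 1 332 332 193 193 332.0 193.0 P med [0.5744 0.218  0.1873] 0.187
scene dark 157 327 339 168 184 332.5923566878981 176.13375796178343 P med [0.5675 0.216  0.2296] 0.241
top blue 19 331 340 188 192 335.36842105263156 190.0 P med [0.5621 0.1914 0.194 ] 0.197
top dark 62 315 327 176 186 320.258064516129 182.41935483870967 P med [0.5688 0.2258 0.2382] 0.243
knobtop 120 [0.5759 0.222  0.2412]
base ((598.5233154296875, 220.35565185546875), (109.68578338623047, 164.7499237060547), 86.02476501464844) [[512.54456 171.35538]
 [676.8981  159.93405]
 [684.5021  269.35593]
 [520.14856 280.77725]]
```

View pics/crop0.png

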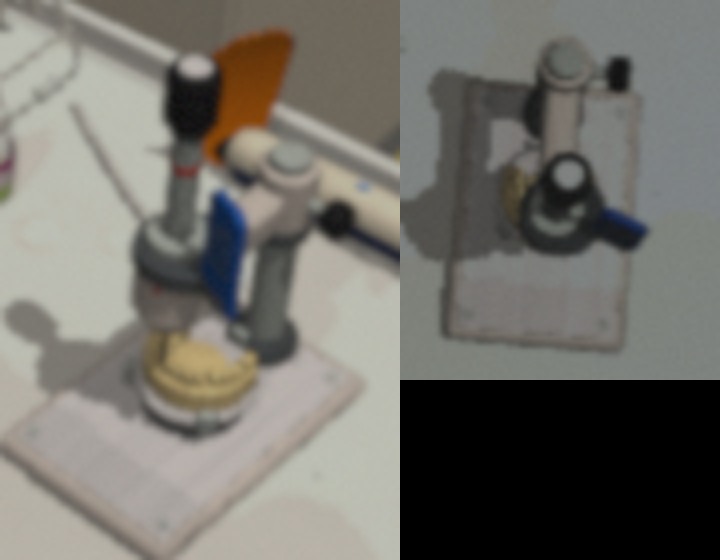

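The crop shows a small red ring just under the knob, at about scene (332,193). The blue plate is upright to the right. The surveyor's yaw is about -4° and its spindle axis is at about (0.576, 0.222).

Run:
```python
from h import *
p=optics.camera_params('wrist'); print(np.array(p['tool_from_camera']).round(4).tolist(),p['mtx'][0][0],p['k1'])
M=R.from_rotvec(ctrl.get_obs()['tool_rot']).as_matrix(); print(M.round(3)); 
o=np.array(ctrl.get_obs()['tool_pos']); print('shift to axis,z.3 in tool mm',(M.T@(np.array([.576,.222,.30])-o)*1000).round(1))
z=np.load('top0.npz');P=cloud(cam('top'),z['d']); m=(P[...,2]>.21)&(P[...,2]<.5)&(np.hypot(*(np.moveaxis(P[...,:2],-1,0)-np.array([.35,.42])[:,None,None]))<.45)
print(P[m].min(0),P[m].max(0))
# ring estimate from scene
c=cam('scene'); z=np.load('scene0.npz'); im=z['im'].astype(int)
for v in range(168,215): 
    u=332; r=im[v,u-2:u+3].mean(0); print(v,r.round(0),end=' ')
    o_,d_=ray(c,u,v); t=(np.array([.576,.222])-o_[:2])@d_[:2]/(d_[:2]@d_[:2]); print(round((o_+d_*t)[2]-.15,4))
```

```text
[[-0.0006, -0.9612, -0.276, 0.0697], [1.0, -0.0006, -0.0001, 0.0], [-0.0001, -0.276, 0.9612, -0.143], [0.0, 0.0, 0.0, 1.0]] 368.58130497146755 -0.028501599020683166
[[-0.975  0.221 -0.001]
 [ 0.221  0.975 -0.002]
 [ 0.    -0.002 -1.   ]]
shift to axis,z.3 in tool mm [-512.8 -280.8  -69.4]
[0.1240113  0.20957654 0.21208134] [0.58821937 0.6781062  0.49998157]
168 [137. 132. 129.] 0.089
169 [91. 87. 85.] 0.0869
170 [48. 47. 46.] 0.0848
171 [28. 27. 27.] 0.0827
172 [24. 22. 23.] 0.0806
173 [22. 20. 22.] 0.0785
174 [19. 18. 19.] 0.0763
175 [20. 18. 20.] 0.0742
176 [20. 21. 21.] 0.0721
177 [20. 19. 20.] 0.0699
178 [18. 18. 18.] 0.0677
179 [19. 18. 19.] 0.0656
180 [20. 19. 19.] 0.0634
181 [21. 19. 20.] 0.0612
182 [19. 18. 19.] 0.059
183 [27. 26. 25.] 0.0568
184 [37. 37. 35.] 0.0546
185 [54. 54. 51.] 0.0524
186 [71. 70. 66.] 0.0502
187 [82. 82. 77.] 0.0479
188 [86. 86. 81.] 0.0457
189 [89. 89. 84.] 0.0434
190 [91. 86. 82.] 0.0412
191 [100.  79.  75.] 0.0389
192 [109.  68.  64.] 0.0366
193 [106.  69.  65.] 0.0344
194 [100.  85.  80.] 0.0321
195 [99. 97. 91.] 0.0298
196 [ 99. 100.  94.] 0.0275
197 [ 99. 101.  95.] 0.0252
198 [102. 104.  99.] 0.0228
199 [105. 107. 101.] 0.0205
200 [106. 108. 102.] 0.0182
201 [106. 108. 103.] 0.0158
202 [105. 107. 101.] 0.0135
203 [100. 102.  97.] 0.0111
204 [100. 102.  97.] 0.0087
205 [101. 102.  97.] 0.0064
206 [100. 102.  97.] 0.004
207 [ 98. 100.  95.] 0.0016
208 [101. 104.  98.] -0.0008
209 [110. 113. 106.] -0.0033
210 [115. 118. 111.] -0.0057
211 [113. 115. 109.] -0.0081
212 [101. 104.  98.] -0.0106
213 [85. 87. 83.] -0.013
214 [69. 71. 69.] -0.0155
```

```bash
python3 -m handwheel '[{"tz":-35},{"tz":-35},{"tx":-30,"ty":-14},{"tx":-30,"ty":-14},{"tx":-30,"ty":-14},{"tx":-30,"ty":-14},{"tx":-30,"ty":-14},{"tx":-30,"ty":-14},{"tx":-30,"ty":-14},{"tx":-30,"ty":-14},{"tx":-30,"ty":-14},{"tx":-30,"ty":-14}]' && python3 -m handwheel '[{"tx":-30,"ty":-14},{"tx":-30,"ty":-14},{"tx":-30,"ty":-14},{"tx":-30,"ty":-14},{"roll":-0.12},{"roll":-0.12},{"roll":-0.12},{"roll":-0.12},{"roll":-0.12},{"roll":-0.12},{},{}]'
python3 - <<'E'
from h import *
ob=ctrl.get_obs(); M=R.from_rotvec(ob['tool_rot']).as_matrix(); o=np.array(ob['tool_pos']); print(ob['t'],o,ob['q'],M.round(3)[:2])
print('spindle@z.177 in tool',(M.T@(np.array([.576,.222,.177])-o)*1000).round(1), ob['contact_force'])
E
```

```text
0.1 [0.13789244 0.60904115 0.23019216] [ 1.22903527e+00  5.33180050e-02  1.61411811e+00  2.30819955e-06
  1.47598899e+00 -1.18998744e-01] [[-0.975  0.221 -0.001]
 [ 0.221  0.975 -0.002]]
spindle@z.177 in tool [-512.8 -280.6   53.6] [ 0.22796861  0.76575429 -0.06899369]$[0]: bad value
```

```bash
python3 -m handwheel '[{"tx":0.0,"ty":0.0,"tz":-35.0,"roll":0.0}]'; python3 -m handwheel --help | head -20
```

```text
t: 0.18
tool_pos: [0.1367, 0.6055, 0.2568]
tool_rot: [-0.349, -3.118, 0.025]
contact_force: [0.2, -1.0, -1.2]
opening: 0.0854
grip_force: 0.0invalid input: not JSON, or not a number
```

```bash
H="python3 -m handwheel"; python3 -m handwheel '[{"tx":0,"ty":0,"tz":-35,"roll":0},{"tx":-30,"ty":-14,"tz":0,"roll":0},{"tx":-30,"ty":-14,"tz":0,"roll":0},{"tx":-30,"ty":-14,"tz":0,"roll":0},{"tx":-30,"ty":-14,"tz":0,"roll":0},{"tx":-30,"ty":-14,"tz":0,"roll":0},{"tx":-30,"ty":-14,"tz":0,"roll":0},{"tx":-30,"ty":-14,"tz":0,"roll":0},{"tx":-30,"ty":-14,"tz":0,"roll":0},{"tx":-30,"ty":-14,"tz":0,"roll":0},{"tx":-30,"ty":-14,"tz":0,"roll":0},{"tx":-30,"ty":-14,"tz":0,"roll":0}]' && python3 -m handwheel '[{"tx":-30,"ty":-14,"tz":0,"roll":0},{"tx":-30,"ty":-14,"tz":0,"roll":0},{"tx":-30,"ty":-14,"tz":0,"roll":0},{"tx":0,"ty":0,"tz":0,"roll":-0.12},{"tx":0,"ty":0,"tz":0,"roll":-0.12},{"tx":0,"ty":0,"tz":0,"roll":-0.12},{"tx":0,"ty":0,"tz":0,"roll":-0.12},{"tx":0,"ty":0,"tz":0,"roll":-0.12},{"tx":0,"ty":0,"tz":0,"roll":-0.12},{"tx":0,"ty":0,"tz":0,"roll":0},{"tx":0,"ty":0,"tz":0,"roll":0}]'
cat > st.py <<'E'
from h import *
ob=ctrl.get_obs(); M=R.from_rotvec(ob['tool_rot']).as_matrix(); o=np.array(ob['tool_pos']); print(ob['t'],o.round(4),np.round(ob['q'],3),M.round(3)[:2].tolist(),'yang',np.degrees(np.arctan2(M[1,1],M[0,1])).round(1))
print('axis@z.15 in tool',(M.T@(np.array([.576,.222,.15])-o)*1000).round(1), np.round(ob['contact_force'],1),np.round(ob['wrist_torque'],2),ob['opening'],ob['grip_force'])
E
python3 st.py
```

```text
t: 1.18
tool_pos: [0.4268, 0.3851, 0.3008]
tool_rot: [-0.349, -3.122, 0.001]
contact_force: [1.4, 0.1, 0.3]
opening: 0.0855
grip_force: 0.0
t: 2.1
tool_pos: [0.5042, 0.3255, 0.3008]
tool_rot: [0.768, -3.045, 0.0]
contact_force: [-0.2, 0.2, 0.3]
opening: 0.0857
grip_force: 0.0
2.1 [0.5042 0.3255 0.3008] [ 0.449 -0.037  1.589 -0.     1.591 -1.616] [[-0.88, -0.474, -0.001], [-0.474, 0.88, -0.0]] yang 118.3
axis@z.15 in tool [ -14.3 -125.2  150.8] [-0.2  0.2  0.3] [ 0.    0.04 -0.01] 0.08569259381979683 0.0
```

```bash
python3 -m handwheel '[{"tx":-9,"ty":-21,"tz":30,"roll":0},{"tx":0,"ty":0,"tz":32,"roll":0},{"tx":0,"ty":0,"tz":32,"roll":0},{"tx":0,"ty":0,"tz":28,"roll":0},{"tx":0,"ty":0,"tz":0,"roll":0},{"tx":0,"ty":0,"tz":0,"roll":0}]'
python3 st.py
python3 - <<'E'
from h import *
ob=ctrl.get_obs(); c=cam('wrist',ob); ims=[]
for i in range(4): im,d=optics.get_image('wrist'); ims.append(im)
im=np.mean(ims,0); np.savez('w1.npz',im=im,d=d,T=c[2]); cv2.imwrite('pics/w1.png',im[...,::-1])
for z in (.242,.212,.19,.15): print(z,np.round(proj(c,[.576,.222,z]),1))
E
```

```text
t: 2.6
tool_pos: [0.5211, 0.3109, 0.1774]
tool_rot: [0.769, -3.041, 0.001]
contact_force: [-0.1, 0.0, 0.2]
opening: 0.0857
grip_force: 0.0
2.6 [0.5211 0.3109 0.1774] [ 0.415  0.051  1.706 -0.     1.389 -1.651] [[-0.88, -0.475, -0.004], [-0.475, 0.88, -0.002]] yang 118.4
axis@z.15 in tool [  -6.2 -104.3   27.3] [-0.1  0.   0.2] [ 0.06 -0.01  0.04] 0.08573973483672935 0.0
0.242 [-96.6 395.4]
0.212 [-13.9 331.5]
0.19 [ 27.8 299.5]
0.15 [ 80.2 259.5][ WARN:0@4.282] global loadsave.cpp:1063 imwrite_ Unsupported depth image for selected encoder is fallbacked to CV_8U.
```

View pics/w1.png

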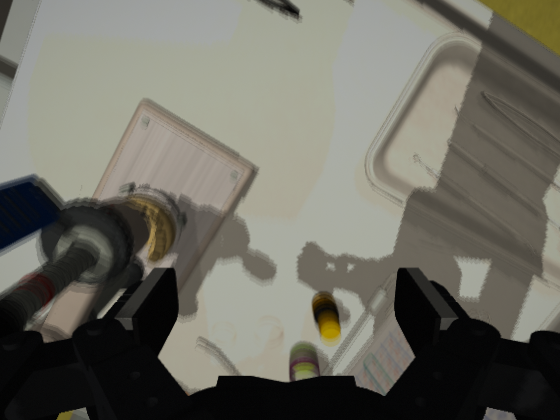

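The wrist view shows the spindle at lower left. The red ring is near (38,285), the collar top near (88,245), and the blue plate at (25,210).

Run:
```python
from h import *
z=np.load('w1.npz'); im=np.clip(z['im']*1.6,0,255).astype(np.uint8); cr=im[190:340,0:190]
cv2.imwrite('pics/w1c.png',cv2.resize(cr,None,fx=4,fy=4,interpolation=cv2.INTER_CUBIC)[...,::-1])
```

```text
(no output)
```

View pics/w1c.png

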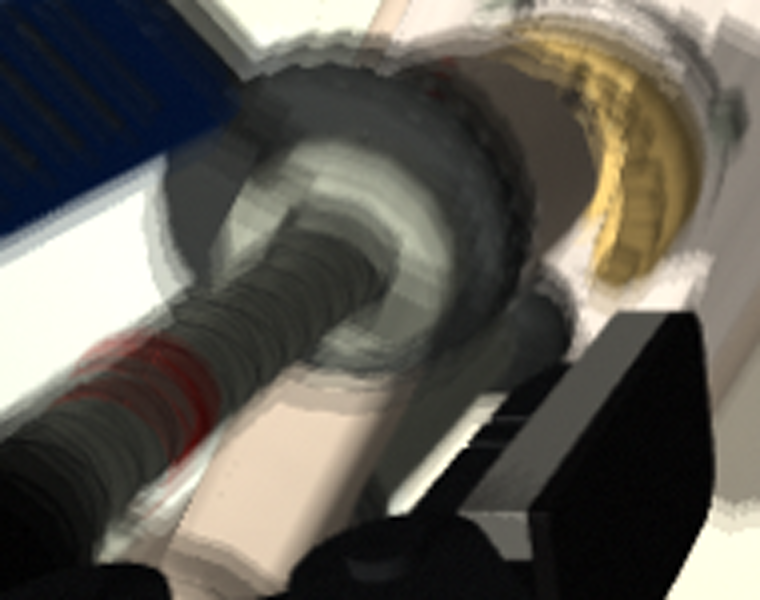

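The crop is smeared because the arm was still settling while I averaged frames. I'll retake a single frame.

```bash
python3 st.py
python3 - <<'E'
from h import *
for i in range(2):
    ob=ctrl.get_obs(); c=cam('wrist',ob); im,d=optics.get_image('wrist')
np.savez('w2.npz',im=im,d=d,T=c[2])
cr=np.clip(im[190:340,0:190]*1.6,0,255).astype(np.uint8)
cv2.imwrite('pics/w2c.png',cv2.resize(cr,None,fx=4,fy=4,interpolation=cv2.INTER_CUBIC)[...,::-1])
r=im.astype(int); m=(r[...,0]-r[...,1]>40)&(np.arange(560)<80)[None,:]&(np.arange(420)>255)[:,None]
for v in range(265,310):
    u=np.nonzero(m[v])[0]
    if len(u): print(v,u.min(),u.max(),end='; ')
E
```

```text
2.8 [0.5238 0.3122 0.1826] [ 0.415  0.048  1.7    0.     1.388 -1.652] [[-0.879, -0.477, 0.005], [-0.477, 0.879, 0.002]] yang 118.5
axis@z.15 in tool [  -2.7 -104.1   32.7] [ 0.4 -0.9  0.4] [-0.02 -0.02 -0.03] 0.08557518367237317 0.0
272 33 36; 273 29 40; 274 27 41; 275 26 40; 276 23 39; 277 22 39; 278 21 39; 279 40 40; 280 41 42; 281 42 43; 282 43 44; 283 45 45; 284 46 46; 285 47 47; 286 47 47; 288 48 48; 289 48 48; 290 49 49; 291 49 50; 292 50 50; 293 50 50; 294 50 50; 295 49 50; 296 49 49; 297 49 49; 298 49 49; 299 49 49;
```

View pics/w2c.png

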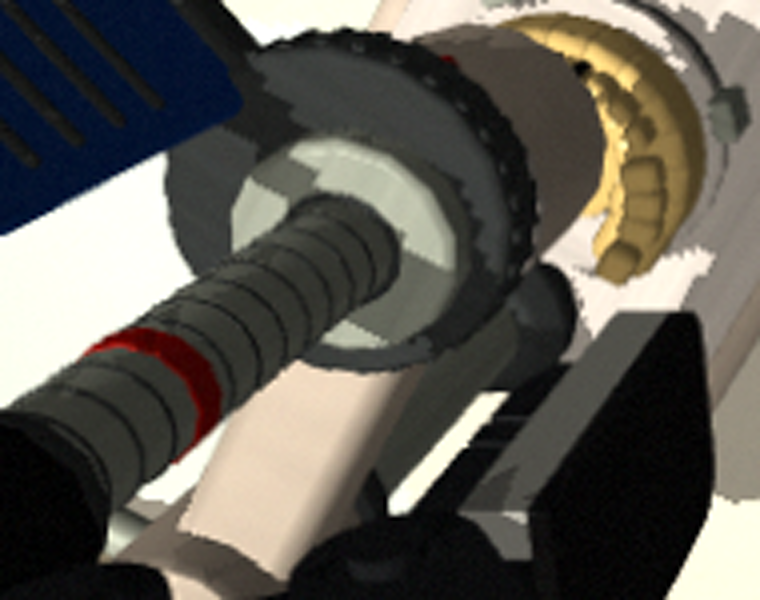

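The single frame is sharp. The red ring's lower edge runs from about (37,272) to (55,290) in full-image pixels, and the collar–rod junction runs from about (82,238) to (100,252). The black 5 mm lines can be counted, and the blue plate's inner corner is at about (60,214).

```bash
cat > prof.py <<'E'
from h import *
from scipy.optimize import least_squares
from scipy.ndimage import map_coordinates
z=np.load('w2.npz'); im=z['im'].astype(float); K,k,_=cam('wrist'); c=(K,k,z['T'])
r=im; m=(r[...,0]>1.7*r[...,1])&(r[...,0]>35); m[:, 80:]=0; m[:268]=0; m[303:]=0
ring=[(np.nonzero(m[v])[0].max()+.5,v) for v in range(276,298,2)]; print(ring)
junc=[(u/4-.4,190+v/4-.4) for u,v in [(330,193),(365,207),(388,228),(399,250),(393,275),(375,298)]]
def hit(A,p):
    o,d=ray(c,*p); w=o[:2]-A; a=d[:2]@d[:2]; b=w@d[:2]; q=b*b-a*(w@w-.007**2)
    return (o+d*(-b-np.sqrt(max(q,0)))/a)[2]
def f(x): return np.r_[[hit(x[:2],p)-x[2] for p in junc],[hit(x[:2],p)-x[3] for p in ring]]
s=least_squares(f,[.576,.222,.15,.19],x_scale=.01,diff_step=1e-4); print(s.x.round(4),(s.fun*1e3).round(1),'h',s.x[3]-s.x[2])
A=s.x[:2]; D=c[2][:2,3]-A; D/=np.linalg.norm(D)
zs=np.arange(s.x[2]-.004,s.x[2]+.066,.0005)
pr=np.array([proj(c,np.r_[A+.007*D,q]) for q in zs])
val=np.array([map_coordinates(im[...,i],[pr[:,1],pr[:,0]],order=1) for i in range(3)]).T
for q,v in zip(zs-s.x[2],val): print(f'{q*1e3:.1f}:{v[0]:.0f}/{v[1]:.0f}',end=' ')
# plate: top edge far/near corners on plane z=.195
P=cloud(c,z['d']); b=(im[...,2]>1.6*im[...,0])&(im[...,2]>30)&(P[...,2]>.193)&(P[...,2]<.2); b[260:]=0;b[:,80:]=0
q=P[b][:,:2]; print('\nplate top',len(q),q.mean(0) if len(q) else '', P[b].min(0) if len(q) else '',P[b].max(0) if len(q) else '')
bb=(im[...,2]>1.6*im[...,0])&(im[...,2]>30); bb[260:]=0;bb[:,90:]=0
if bb.sum(): print(np.percentile(P[bb],[2,25,50,75,98],axis=0).round(4))
E
python3 prof.py
```

```text
[(np.float64(47.5), 276), (np.float64(45.5), 278), (np.float64(46.5), 280), (np.float64(45.5), 282), (np.float64(47.5), 284), (np.float64(47.5), 286), (np.float64(48.5), 288), (np.float64(49.5), 290), (np.float64(53.5), 292), (np.float64(54.5), 294), (np.float64(53.5), 296)]
[0.5655 0.2279 0.1682 0.204 ] [-0.1  0.3 -0.1 -0.7  0.2  1.4 -1.8 -0.4 -0.   1.   0.8  1.4  1.4  1.3
 -0.7 -1.5 -1.2] h 0.035810769032913276
-4.0:120/121 -3.5:121/122 -3.0:121/123 -2.5:121/123 -2.0:121/123 -1.5:121/124 -1.0:108/110 -0.5:78/80 0.0:47/48 0.5:29/30 1.0:26/27 1.5:27/29 2.0:31/32 2.5:33/34 3.0:33/33 3.5:32/33 4.0:33/33 4.5:30/31 5.0:25/26 5.5:23/24 6.0:28/29 6.5:31/32 7.0:32/33 7.5:32/33 8.0:33/33 8.5:34/33 9.0:28/29 9.5:24/25 10.0:28/30 10.5:34/34 11.0:33/34 11.5:33/34 12.0:33/33 12.5:34/33 13.0:32/33 13.5:29/30 14.0:26/26 14.5:26/27 15.0:30/31 15.5:32/33 16.0:33/33 16.5:32/33 17.0:32/33 17.5:31/32 18.0:28/29 18.5:22/23 19.0:22/22 19.5:28/29 20.0:31/32 20.5:32/32 21.0:30/31 21.5:32/33 22.0:32/32 22.5:28/29 23.0:20/20 23.5:22/23 24.0:30/30 24.5:31/33 25.0:32/33 25.5:34/33 26.0:33/34 26.5:33/34 27.0:29
[... 226 characters left out ...]
10 38.0:41/25 38.5:34/33 39.0:32/33 39.5:32/33 40.0:32/32 40.5:27/28 41.0:18/19 41.5:24/26 42.0:31/32 42.5:31/32 43.0:31/32 43.5:32/32 44.0:32/32 44.5:32/33 45.0:27/28 45.5:18/18 46.0:25/25 46.5:31/31 47.0:31/32 47.5:32/32 48.0:32/32 48.5:31/32 49.0:32/33 49.5:27/28 50.0:16/15 50.5:26/27 51.0:18/19 51.5:9/10 52.0:7/9 52.5:10/11 53.0:6/6 53.5:3/2 54.0:2/1 54.5:2/3 55.0:3/2 55.5:3/2 56.0:2/2 56.5:2/1 57.0:2/2 57.5:2/1 58.0:2/2 58.5:3/2 59.0:3/2 59.5:0/0 60.0:0/0 60.5:0/0 61.0:0/0 61.5:0/0 62.0:0/0 62.5:0/0 63.0:0/0 63.5:0/0 64.0:0/0 64.5:0/0 65.0:0/0 65.5:0/0 
plate top 0   
[[0.5555 0.1793 0.1382]
 [0.5562 0.1804 0.1514]
 [0.5674 0.202  0.1575]
 [0.5682 0.2024 0.1704]
 [0.5692 0.2029 0.187 ]]
```

```bash
python3 - <<'E'
from h import *
from station import ctrl
obs=[]
for i in range(4):
    ob=ctrl.get_obs(); im,d=optics.get_image('wrist'); obs.append(ob['tool_pos']); print(np.round(ob['tool_pos'],4),np.round(ob['tool_rot'],4))
c=cam('wrist',ob); np.savez('w2.npz',im=im,d=d,T=c[2])
g=im.astype(int).sum(2)//3; P=cloud(c,d); D=c[2][:2,3]-np.array([.576,.222]); D/=np.linalg.norm(D)
np.set_printoptions(linewidth=250)
# collar face: depth points near z=.15
u,v=np.meshgrid(np.arange(560),np.arange(420)); W=(u>40)&(u<130)&(v>205)&(v<290)
zz=P[...,2]; f=W&(np.abs(zz-.150)<.006); print('face n',f.sum(),np.median(zz[f]))
h,e=np.histogram(zz[W],bins=np.arange(.13,.2,.002)); print(dict(zip(e.round(3),h)))
q=P[f][:,:2]; (x,y),r=cv2.minEnclosingCircle((q*1000).astype(np.float32)); print('enc circle',x,y,r)
cv2.imwrite('pics/w3c.png',cv2.resize(np.clip(im[200:290,40:140]*1.8,0,255).astype(np.uint8),None,fx=6,fy=6,interpolation=cv2.INTER_CUBIC)[...,::-1])
E
python3 prof.py
```

```text
[0.5235 0.312  0.182 ] [-7.7170e-01  3.0411e+00  1.0000e-03]
[0.5233 0.3119 0.1815] [-7.7180e-01  3.0419e+00  8.0000e-04]
[0.523  0.3118 0.1809] [-7.7220e-01  3.0426e+00  6.0000e-04]
[0.5228 0.3117 0.1805] [-7.7240e-01  3.0433e+00  5.0000e-04]
face n 4338 0.14582824873759132
{np.float64(0.13): np.int64(38), np.float64(0.132): np.int64(2), np.float64(0.134): np.int64(18), np.float64(0.136): np.int64(75), np.float64(0.138): np.int64(109), np.float64(0.14): np.int64(153), np.float64(0.142): np.int64(440), np.float64(0.144): np.int64(2240), np.float64(0.146): np.int64(241), np.float64(0.148): np.int64(508), np.float64(0.15): np.int64(1131), np.float64(0.152): np.int64(126), np.float64(0.154): np.int64(92), np.float64(0.156): np.int64(109), np.float64(0.158): np.int64(81), np.float64(0.16): np.int64(80), np.float64(0.162): np.int64(88), np.float64(0.164): np.int64(63), np.float64(0.166): np.int64(96), np.float64(0.168): np.int64(87), np.float64(0.17): np.int64(104), np.float64(0.172): np.int64(97), np.float64(0.174): np.int64(94), np.float64(0.176): np.int64(119), np.float64(0.178): np.in
[... 1708 characters left out ...]
 38.0:35/1 38.5:46/5 39.0:44/21 39.5:32/32 40.0:31/32 40.5:31/32 41.0:31/32 41.5:28/28 42.0:18/18 42.5:22/23 43.0:31/32 43.5:31/32 44.0:31/32 44.5:31/31 45.0:30/32 45.5:31/31 46.0:26/26 46.5:18/18 47.0:29/30 47.5:31/33 48.0:32/33 48.5:31/32 49.0:31/32 49.5:31/33 50.0:30/31 50.5:17/17 51.0:20/21 51.5:25/25 52.0:11/11 52.5:8/10 53.0:10/11 53.5:9/9 54.0:3/3 54.5:3/2 55.0:1/2 55.5:2/2 56.0:4/3 56.5:3/2 57.0:3/3 57.5:0/0 58.0:0/0 58.5:0/0 59.0:0/0 59.5:0/0 60.0:0/0 60.5:0/0 61.0:0/0 61.5:0/0 62.0:0/0 62.5:0/0 63.0:0/0 63.5:0/0 64.0:0/0 64.5:0/0 65.0:0/0 65.5:0/0 
plate top 0   
[[0.5556 0.1793 0.1397]
 [0.5563 0.1802 0.1484]
 [0.5675 0.2019 0.1567]
 [0.5685 0.2023 0.1674]
 [0.5757 0.2028 0.1845]]
```

View pics/w3c.png

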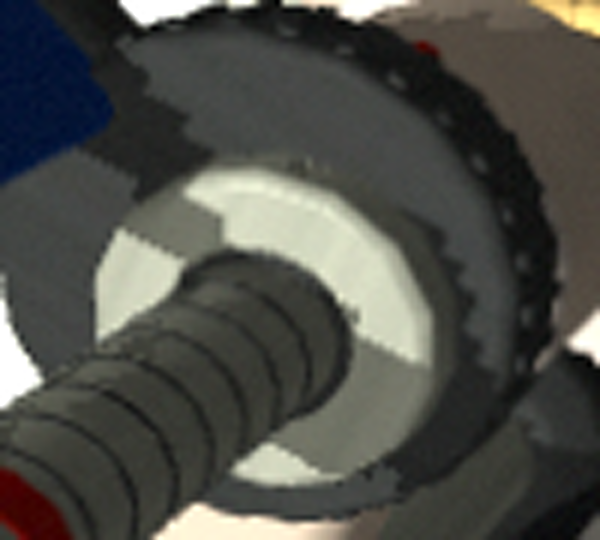

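The zoom shows the collar face with the rod's junction at about (97,255) full-image, with a dark line right at the junction. My fitted axis was poor because the arm was creeping. I'll let it settle and use the depth-anchored axis.

```bash
python3 -m handwheel '[{"tx":0,"ty":0,"tz":0,"roll":0},{"tx":0,"ty":0,"tz":0,"roll":0},{"tx":0,"ty":0,"tz":0,"roll":0},{"tx":0,"ty":0,"tz":0,"roll":0},{"tx":0,"ty":0,"tz":0,"roll":0},{"tx":0,"ty":0,"tz":0,"roll":0}]' | head -2
cat > prof2.py <<'E'
from h import *
from scipy.optimize import least_squares
from scipy.ndimage import map_coordinates
ob=ctrl.get_obs(); c=cam('wrist',ob); im,d=optics.get_image('wrist'); print(np.round(ob['tool_pos'],4)); ob2=ctrl.get_obs(); print(np.round(ob2['tool_pos'],4))
np.savez('w4.npz',im=im,d=d,T=c[2]); P=cloud(c,d); imf=im.astype(float)
# rod: points within z .157-.19, near axis -> cylinder r=7 fit
near=np.hypot(P[...,0]-.576,P[...,1]-.222); v,u=np.mgrid[:420,:560]; left=(u<120)&(v>200)
m=left&(near<.014)&(P[...,2]>.158)&(P[...,2]<.2); q=P[m]
s=least_squares(lambda x: np.hypot(q[:,0]-x[0],q[:,1]-x[1])-.007,[.576,.222],loss='soft_l1',f_scale=.001); A=s.x; print('axis',A.round(4),len(q),np.median(np.abs(s.fun)))
near=np.hypot(P[...,0]-A[0],P[...,1]-A[1])
f=left&(near>.0085)&(near<.0135)&(np.abs(P[...,2]-.15)<.006); z0=np.median(P[f][:,2]); print('collar z',z0,f.sum(),P[f][:,2].std())
mm=left&(np.abs(P[...,2]-z0)<.002)&(near<.02)
for lo in np.arange(5,20,1): 
    b=mm&(near>lo/1e3)&(near<(lo+1)/1e3); print(f'r{lo}:{b.sum()}/{imf[b].mean() if b.sum() else 0:.0f}',end=' ')
print()
K=c[2][:2,3]-A; a0=np.arctan2(K[1],K[0])
for da in (-.5,-.25,0,.25,.5):
    D=np.array([np.cos(a0+da),np.sin(a0+da)]); zs=np.arange(z0-.003,z0+.05,.00025)
    pr=np.array([proj(c,np.r_[A+.007*D,t]) for t in zs])
    val=np.array([map_coordinates(imf[...,i],[pr[:,1],pr[:,0]],order=1) for i in range(3)]).T; Z=(zs-z0)*1e3
    g=val[:,1]; red=val[:,0]-val[:,1]; i=np.nonzero(red>12)[0]
    loc=[f'{Z[j]:.2f}({g[j]:.0f})' for j in range(2,len(g)-2) if g[j]==g[j-2:j+3].min() and g[j]<g[max(0,j-6):j+7].max()-5]
    print('da',da,'red',Z[i[0]],Z[i[-1]],'half',Z[np.nonzero(g<75)[0][0]],'lines',loc)
    print([f'{a:.1f}:{b:.0f}' for a,b in zip(Z[:32:2],g[:32:2])])
E
python3 prof2.py
```

```text
t: 3.6
tool_pos: [0.5223, 0.3114, 0.1792]
[0.5223 0.3114 0.1792]
[0.5223 0.3114 0.1792]
axis [0.5771 0.2224] 2365 0.0002595706629981388
collar z 0.15051308427720295 919 0.0006281063653105414
r5:2/31 r6:58/31 r7:105/31 r8:137/76 r9:157/89 r10:183/92 r11:167/92 r12:220/97 r13:259/95 r14:219/71 r15:43/46 r16:0/0 r17:0/0 r18:0/0 r19:0/0 
da -0.5 red 37.250000000000036 41.500000000000036 half -2.7500000000000027 lines ['-0.50(22)', '5.50(22)', '10.25(19)', '15.25(22)', '20.00(20)', '25.00(20)', '30.25(17)', '35.25(19)', '38.00(1)', '38.75(1)', '40.00(2)', '45.25(17)']
['-3.0:76', '-2.5:66', '-2.0:53', '-1.5:35', '-1.0:26', '-0.5:22', '0.0:23', '0.5:27', '1.0:30', '1.5:32', '2.0:32', '2.5:32', '3.0:33', '3.5:33', '4.0:31', '4.5:28']
da -0.25 red 37.250000000000036 41.500000000000036 half -1.5000000000000013 lines ['-0.25(23)', '5.25(23)', '10.00(23)', '15.25(20)', '20.25(20)', '25.00(16)', '30.25(19)', '35.25(19)', '38.50(0)', '40.75(1)', '45.25(17)']
['-3.0:121', '-2.5:119', '-2.0:103', '-1.5:70', '-1.0:35', '-0.5:24', '0.0:24', '0.5:28', '1.0:32', '1.5:33', '2.0:33', '2.5:33', '3.0:32', 
[... 497 characters left out ...]
 ['0.50(32)', '5.25(22)', '10.00(28)', '15.00(25)', '20.25(22)', '25.25(20)', '30.00(24)', '35.25(26)', '38.00(0)', '40.50(2)', '45.25(20)']
['-3.0:122', '-2.5:122', '-2.0:101', '-1.5:72', '-1.0:48', '-0.5:40', '0.0:36', '0.5:32', '1.0:33', '1.5:33', '2.0:34', '2.5:35', '3.0:33', '3.5:32', '4.0:31', '4.5:27']
da 0.5 red 37.250000000000036 41.750000000000036 half -1.250000000000001 lines ['5.00(29)', '10.00(29)', '15.00(31)', '20.25(23)', '25.25(26)', '30.00(27)', '35.25(29)', '39.00(2)', '40.50(2)', '45.00(27)', '48.75(34)']
['-3.0:120', '-2.5:115', '-2.0:100', '-1.5:79', '-1.0:58', '-0.5:44', '0.0:38', '0.5:38', '1.0:35', '1.5:34', '2.0:35', '2.5:35', '3.0:34', '3.5:34', '4.0:34', '4.5:31']
```

The settled frame gives a clean ruler: black lines at exact 5 mm steps, the ring's lower edge 37.2 mm above the collar top, and the axis at (0.5768, 0.2223). The lever plate points along about 242° (world), so finger 1 at 298° is about 56° behind it. Next I go over the knob.

```bash
sed -i 's/\[.576,.222,.15\]/[.5768,.2223,.15]/' st.py; python3 -m handwheel '[{"tx":0,"ty":0,"tz":-30,"roll":0},{"tx":0,"ty":0,"tz":-35,"roll":0},{"tx":0,"ty":0,"tz":-25,"roll":0},{"tx":0,"ty":-15,"tz":0,"roll":0},{"tx":-1,"ty":-30,"tz":0,"roll":0},{"tx":-1,"ty":-30,"tz":0,"roll":0},{"tx":-1,"ty":-30,"tz":0,"roll":0},{"tx":0,"ty":0,"tz":0,"roll":0},{"tx":0,"ty":0,"tz":0,"roll":0},{"tx":0,"ty":0,"tz":0,"roll":0},{"tx":0,"ty":0,"tz":0,"roll":0}]' >/dev/null; python3 st.py
```

```text
4.5667 [0.5746 0.2212 0.2691] [ 0.247  0.012  1.592  0.     1.538 -1.822] [[-0.878, -0.478, -0.0], [-0.478, 0.878, 0.0]] yang 118.5
axis@z.15 in tool [ -2.5  -0.2 119.1] [-0.3  0.1 -0.1] [-0.03  0.03 -0.  ] 0.08531182350898485 0.0
```

```bash
python3 -m handwheel '[{"tx":-2.5,"ty":0,"tz":10,"roll":0},{"tx":0,"ty":0,"tz":20,"roll":0},{"tx":0,"ty":0,"tz":20,"roll":0},{"tx":0,"ty":0,"tz":13,"roll":0},{"tx":0,"ty":0,"tz":0,"roll":0},{"tx":0,"ty":0,"tz":0,"roll":0},{"tx":0,"ty":0,"tz":0,"roll":0},{"tx":0,"ty":0,"tz":0,"roll":0}]' >/dev/null; python3 st.py
```

```text
5.2333 [0.5781 0.2221 0.2081] [ 0.247  0.052  1.652 -0.     1.434 -1.821] [[-0.879, -0.477, 0.003], [-0.477, 0.879, 0.001]] yang 118.5
axis@z.15 in tool [ 1.2  0.8 58.1] [0.8 0.5 0.1] [0.03 0.   0.01] 0.08517219192291363 0.0
```

```bash
python3 -m handwheel '[{"tx":0,"ty":0,"tz":0,"roll":0},{"tx":0,"ty":0,"tz":0,"roll":0},{"tx":0,"ty":0,"tz":0,"roll":0},{"tx":0,"ty":0,"tz":0,"roll":0},{"tx":0,"ty":0,"tz":0,"roll":0},{"tx":0,"ty":0,"tz":0,"roll":0},{"tx":0,"ty":0,"tz":0,"roll":0},{"tx":0,"ty":0,"tz":0,"roll":0},{"tx":0,"ty":0,"tz":0,"roll":0},{"tx":0,"ty":0,"tz":0,"roll":0}]' 20 60 >/dev/null; python3 st.py
```

```text
6.0667 [0.577  0.2223 0.2065] [ 2.470e-01  5.300e-02  1.654e+00  1.000e-03  1.434e+00 -1.822e+00] [[-0.879, -0.477, -0.0], [-0.477, 0.879, 0.001]] yang 118.5
axis@z.15 in tool [ 0.2  0.1 56.5] [-3.4  4.   2.1] [ 0.56  0.41 -0.01] 0.02217934043766118 58.69622282941293
```

```bash
python3 -m handwheel '[{"tx":0,"ty":0,"tz":5,"roll":0},{"tx":0,"ty":0,"tz":8,"roll":0},{"tx":0,"ty":0,"tz":8,"roll":0},{"tx":0,"ty":0,"tz":8,"roll":0},{"tx":0,"ty":0,"tz":5,"roll":0},{"tx":0,"ty":0,"tz":3,"roll":0},{"tx":0,"ty":0,"tz":0,"roll":0},{"tx":0,"ty":0,"tz":0,"roll":0},{"tx":0,"ty":0,"tz":0,"roll":0},{"tx":0,"ty":0,"tz":0,"roll":0},{"tx":0,"ty":0,"tz":0,"roll":0},{"tx":0,"ty":0,"tz":0,"roll":0}]' >/dev/null; python3 st.py
python3 - <<'E'
from h import *
ims=[]
for i in range(4): im,d=optics.get_image('scene'); ims.append(im.astype(float))
im=np.mean(ims,0); np.savez('s2.npz',im=im,d=d); w=np.clip(im*1.5,0,255).astype(np.uint8)[150:240,280:390]
cv2.imwrite('pics/s2.png',cv2.resize(w,None,fx=6,fy=6,interpolation=cv2.INTER_CUBIC)[...,::-1]); print(ctrl.get_obs()['tool_pos'])
E
```

```text
7.0667 [0.5771 0.2222 0.1697] [ 2.470e-01  8.200e-02  1.687e+00  1.000e-03  1.373e+00 -1.822e+00] [[-0.879, -0.477, -0.0], [-0.477, 0.879, 0.001]] yang 118.5
axis@z.15 in tool [ 0.2  0.2 19.7] [-3.9  3.6  4.6] [0.62 0.55 0.  ] 0.022533474012464055 58.92171516709823
[0.57711197 0.22228507 0.16977952]
```

View pics/s2.png

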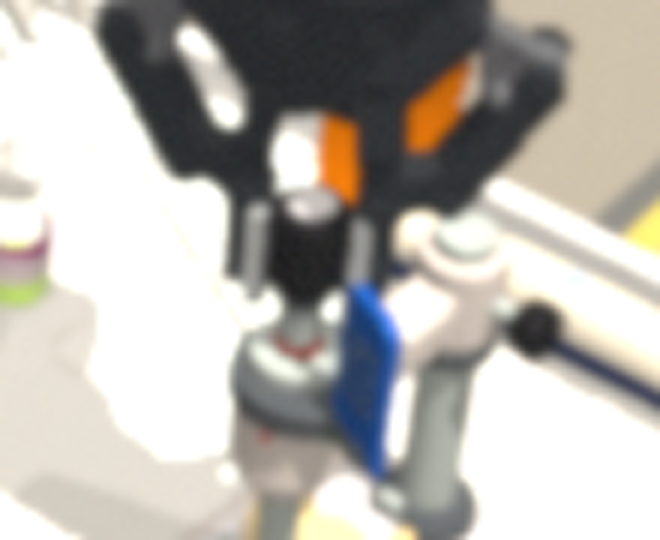

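The crop shows the knob gripped between the pads, the red ring's lower edge at the collar top around (300,348) in the crop, and the blue plate clear beside the finger. Next I check for slip from the shift of the red centroid.

Run:
```python
from h import *
c=cam('scene'); A=np.array([.5768,.2223]); D=c[2][:2,3]-A; D/=np.linalg.norm(D)
for f,zc,(y0,y1) in [('scene0.npz',.1892,(186,200)),('s2.npz',.1524,(200,215))]:
    im=np.load(f)['im'].astype(float)[y0:y1,325:338]; e=np.clip(im[...,0]-im[...,1]-6,0,None); v,u=np.mgrid[y0:y1,325:338]
    print(f,'centroid',(u*e).sum()/e.sum(),(v*e).sum()/e.sum(),e.sum().round(),e.sum(1).round(),'pred',np.round(proj(c,np.r_[A+.0065*D,zc]),2),np.round(proj(c,np.r_[A+.0065*D,zc-.001]),2))
```

```text
scene0.npz centroid 333.6639344262295 190.1630236794171 1098.0 [123. 121. 112.  90.  64. 122. 224. 190.  52.   0.   0.   0.   0.   0.] pred [330.65 192.85] [330.6  193.28]
s2.npz centroid 329.5123367198839 207.75834542815676 344.0 [  0.   0.   0.   0.   0.   0.  28.  96. 149.  71.   0.   0.   0.   0.
   0.] pred [329.01 208.45] [328.97 208.86]
```

Run:
```python
from h import *
ims=[optics.get_image('scene')[0].astype(float) for _ in range(16)]; np.savez('s3.npz',im=np.mean(ims,0)); print(ctrl.get_obs()['tool_pos'],ctrl.get_obs()['contact_force'])
c=cam('scene'); A=np.array([.5768,.2223]); D=c[2][:2,3]-A; D/=np.linalg.norm(D)
for f,zc,(y0,y1),uc in [('scene0.npz',.1892,(188,198),330.65),('s3.npz',.1524,(203,213),329.0)]:
    im=np.load(f)['im'].astype(float); b0=np.array([proj(c,np.r_[A+.0065*D,zc+k*.001])[1] for k in (0,-1)])
    for du in range(-3,6):
        u=int(round(uc))+du; col=im[y0:y1,u]; e=col[:,0]-1.02*col[:,1]; w=np.clip(e-3,0,None); v=np.arange(y0,y1)
        print(f,u,'R-G',e.round().astype(int),'G',col[:,1].round().astype(int),'cen-pred',((v*w).sum()/max(w.sum(),1)-b0[0]).round(2))
```

```text
[0.57707422 0.22224944 0.16970696] [-3.06065753  4.00325108  4.69481331]
scene0.npz 328 R-G [ 0  2  6 13 20 14  1 -3 -4 -5] G [76 77 81 79 75 77 83 84 84 80] cen-pred -0.98
scene0.npz 329 R-G [-1 -2  2 18 38 30 10 -2 -4 -4] G [74 78 77 68 54 57 71 82 83 83] cen-pred -0.54
scene0.npz 330 R-G [-3 -4  1 16 43 41 16  1 -3 -5] G [78 82 82 76 57 55 72 84 87 90] cen-pred -0.37
scene0.npz 331 R-G [-2 -5  1 16 40 42 18  3 -2 -3] G [82 86 83 78 64 59 75 87 91 91] cen-pred -0.3
scene0.npz 332 R-G [-4 -3  1 18 41 43 18  1 -3 -4] G [88 90 89 80 65 59 76 90 93 92] cen-pred -0.34
scene0.npz 333 R-G [-3 -1  3 22 44 37 12 -1 -4 -4] G [ 92  94  89  79  64  68  82  96  98 100] cen-pred -0.53
scene0.npz 334 R-G [ 1  3 10 22 27 16  2 -4 -4 -5] G [ 91  91  87  84  92 105 118 126 129 132] cen-pred -1.18
scene0.npz 335 R-G [21 17 15 15  8  1 -3 -5 -5 -5] G [ 84  89  94 107 133 154 161 166 166 167] cen-pred -3.3
scene0.npz 336 R-G [47 36 21 10  1 -2 -6 -6 -6 -6] G [ 78  88 102 124 152 170 181 185 185 180] cen-pred -3.98
s3.npz 326 R-G [-2 -1  5 15 19  9 -2 -6 -7 -6] G [113  92  82  75  83 112 146 168 169 149
[... 165 characters left out ...]
 -7] G [ 85  91  92  90  82  75 104 145 166 161] cen-pred -0.5
s3.npz 329 R-G [-4 -4 -4 -1 10 29 21  1 -6 -6] G [ 87  95 100  99  89  70  83 121 150 157] cen-pred -0.25
s3.npz 330 R-G [-4 -4 -4 -1  9 29 24  4 -5 -6] G [ 91 100 105 103  89  67  72 104 134 145] cen-pred -0.15
s3.npz 331 R-G [-4 -4 -3  1 14 30 20  3 -4 -5] G [ 92 100 102  98  83  70  88 112 124 125] cen-pred -0.36
s3.npz 332 R-G [-4 -3  0  8 22 25 12  0 -4 -4] G [ 91  93  91  85  76  87 120 136 126 110] cen-pred -0.82
s3.npz 333 R-G [-4 -3  2 10 16 11  2 -4 -5 -5] G [108  95  90  84  84 108 142 154 136 110] cen-pred -1.42
s3.npz 334 R-G [-4 -4 -1  2  2 -1 -4 -7 -7 -6] G [138 108 101  99 102 120 146 156 143 113] cen-pred -208.45
```

Run:
```python
from h import *
A=np.array([.5768,.2223])
def kn(n,c,im,d,lo,hi):
    P=cloud(c,d); r=np.hypot(P[...,0]-A[0],P[...,1]-A[1]); g=im.mean(2)
    for R_ in (.006,.010):
        m=(r<R_)&(P[...,2]>lo)&(P[...,2]<hi); q=P[m]; print(n,R_,m.sum(),'zmed',np.median(q[:,2]).round(4) if len(q) else '','std',q[:,2].std().round(4) if len(q) else '', q[:,:2].mean(0).round(4) if len(q) else '')
for n in ('scene','top'):
    z=np.load(n+'0.npz'); kn(n+'0',cam(n),z['im'],z['d'],.236,.25)
    ds=[optics.get_image(n) for _ in range(3)]; kn(n+'1',cam(n),ds[0][0],np.median([x[1] for x in ds],0),.196,.212)
ob=ctrl.get_obs(); c=cam('wrist',ob); im,d=optics.get_image('wrist'); kn('wrist',c,im,d,.19,.215); print(ob['tool_pos'])
np.savez('w5.npz',im=im,d=d,T=c[2]); w=np.clip(im*1.5,0,255).astype(np.uint8); cv2.imwrite('pics/w5.png',w[...,::-1]); print(proj(c,[*A,.204]))
```

```text
scene0 0.006 26 zmed 0.2424 std 0.0009 [0.5769 0.2224]
scene0 0.01 74 zmed 0.2418 std 0.0012 [0.5755 0.221 ]
scene1 0.006 25 zmed 0.2056 std 0.0007 [0.5769 0.2216]
scene1 0.01 73 zmed 0.2045 std 0.0015 [0.5753 0.2213]
top0 0.006 29 zmed 0.2425 std 0.0012 [0.5764 0.2226]
top0 0.01 82 zmed 0.2422 std 0.0014 [0.5763 0.2225]
top1 0.006 0 zmed  std  
top1 0.01 0 zmed  std  
wrist 0.006 883 zmed 0.206 std 0.0005 [0.5767 0.2223]
wrist 0.01 2439 zmed 0.2054 std 0.0009 [0.5761 0.2219]
[0.57711415 0.22223048 0.16974185]
(np.float64(287.06817949650986), np.float64(317.4750781152559))
```

View pics/w5.png

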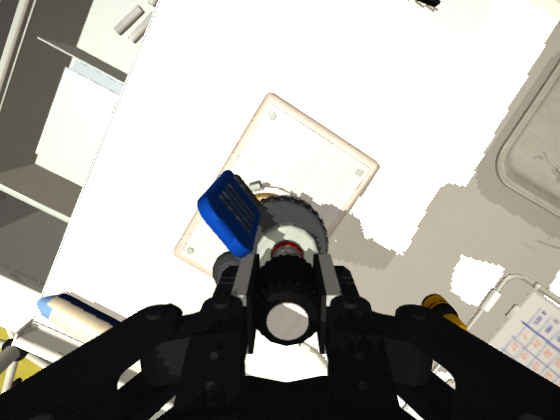

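The wrist view shows the ring under the knob at about (287,247), right at the collar, with the plate at (230,212) beside the left finger. That lets me measure it directly with the same profile method.

```bash
cat > prof3.py <<'E'
from h import *
from scipy.ndimage import map_coordinates
def run(save=None):
    ob=ctrl.get_obs(); c=cam('wrist',ob); L=[optics.get_image('wrist') for _ in range(2)]; im=np.mean([l[0] for l in L],0); d=L[0][1]
    P=cloud(c,d); A=np.array([.5769,.2223]); near=np.hypot(P[...,0]-A[0],P[...,1]-A[1])
    f=(near>.0095)&(near<.0135)&(np.abs(P[...,2]-.15)<.006); z0=np.median(P[f][:,2]); print('t',ob['t'],'tcp',np.round(ob['tool_pos'],4),'collar z',z0.round(4),f.sum())
    b=(near<.006)&(P[...,2]>.195)&(P[...,2]<.215); print('knob top z - collar', (np.median(P[b][:,2])-z0).round(4))
    rd=(im[...,0]-im[...,1]>25)&(near<.0095)&(P[...,2]>.14)&(P[...,2]<.165); 
    if rd.sum(): print('red n',rd.sum(),'z pct 2,10,50,90,98',((np.percentile(P[rd][:,2],[2,10,50,90,98])-z0)*1e3).round(2),'r',np.median(near[rd]).round(4))
    K=c[2][:2,3]-A; a0=np.arctan2(K[1],K[0])
    for da in (-.5,-.25,0,.25,.5):
        D=np.array([np.cos(a0+da),np.sin(a0+da)]); zs=np.arange(z0-.005,z0+.012,.0005)
        pr=np.array([proj(c,np.r_[A+.007*D,t]) for t in zs])
        v=np.array([map_coordinates(im[...,i],[pr[:,1],pr[:,0]],order=1) for i in range(3)]).T
        print('da',da,' '.join(f'{(t-z0)*1e3:.1f}:{a:.0f}/{g:.0f}' for t,(a,g,_) in zip(zs,v)))
run()
E
python3 prof3.py
```

```text
t 8.4167 tcp [0.5771 0.2222 0.1697] collar z 0.1505 746
knob top z - collar 0.0555
red n 126 z pct 2,10,50,90,98 [-0.03  0.68  3.04  4.46  5.36] r 0.0069
da -0.5 -5.0:147/149 -4.5:145/147 -4.0:141/143 -3.5:137/140 -3.0:123/126 -2.5:107/110 -2.0:91/93 -1.5:74/74 -1.0:56/54 -0.5:49/41 0.0:51/35 0.5:54/29 1.0:55/19 1.5:57/10 2.0:58/4 2.5:60/4 3.0:61/4 3.5:65/7 4.0:69/11 4.5:70/17 5.0:67/25 5.5:63/33 6.0:55/38 6.5:47/43 7.0:43/45 7.5:43/44 8.0:43/44 8.5:43/44 9.0:43/44 9.5:46/46 10.0:49/49 10.5:50/50 11.0:49/50 11.5:47/48 12.0:42/43
da -0.25 -5.0:149/153 -4.5:149/153 -4.0:146/149 -3.5:142/145 -3.0:136/139 -2.5:119/122 -2.0:102/105 -1.5:86/87 -1.0:70/69 -0.5:53/51 0.0:51/42 0.5:52/34 1.0:52/26 1.5:53/16 2.0:54/6 2.5:61/4 3.0:71/5 3.5:80/7 4.0:89/15 4.5:98/22 5.0:91/31 5.5:79/40 6.0:67/47 6.5:57/47 7.0:48/47 7.5:46/47 8.0:45/46 8.5:46/47 9.0:49/50 9.5:52/54 10.0:55/57 10.5:58/60 11.0:59/60 11.5:59/60 12.0:57/59
da 0 -5.0:151/154 -4.5:152/154 -4.0:152/154 -3.5:146/148 -3.0:138/141 -2.5:128/131 -2.0:96/97 -1.5:63/63 -1.0:43/40 -0.5:39/32 0.0:36/24 0.5:40/17 1.0:45/9 1.5:49/3 2.0:52/4 2.5:54/
[... 235 characters left out ...]
99/101 -3.5:85/87 -3.0:72/74 -2.5:61/62 -2.0:50/51 -1.5:42/42 -1.0:37/35 -0.5:32/28 0.0:34/23 0.5:37/19 1.0:40/14 1.5:44/10 2.0:48/5 2.5:49/4 3.0:49/4 3.5:51/5 4.0:56/9 4.5:60/13 5.0:60/21 5.5:59/30 6.0:57/37 6.5:52/42 7.0:47/47 7.5:46/47 8.0:45/47 8.5:47/49 9.0:52/53 9.5:56/58 10.0:63/65 10.5:70/72 11.0:69/71 11.5:68/70 12.0:65/66
da 0.5 -5.0:84/85 -4.5:82/83 -4.0:79/81 -3.5:76/78 -3.0:67/69 -2.5:58/59 -2.0:50/50 -1.5:44/42 -1.0:37/34 -0.5:37/27 0.0:39/21 0.5:40/16 1.0:43/12 1.5:46/7 2.0:49/5 2.5:52/4 3.0:55/4 3.5:59/8 4.0:63/12 4.5:63/19 5.0:60/27 5.5:58/35 6.0:55/40 6.5:51/45 7.0:51/48 7.5:51/51 8.0:52/53 8.5:51/52 9.0:50/51 9.5:51/52 10.0:51/53 10.5:51/53 11.0:50/52 11.5:52/54 12.0:57/58
```

```bash
python3 -m handwheel '[{"tx":0,"ty":0,"tz":0.5,"roll":0},{"tx":0,"ty":0,"tz":0,"roll":0},{"tx":0,"ty":0,"tz":0,"roll":0},{"tx":0,"ty":0,"tz":0,"roll":0},{"tx":0,"ty":0,"tz":0,"roll":0},{"tx":0,"ty":0,"tz":0,"roll":0}]' >/dev/null; python3 st.py; python3 prof3.py | grep -v da
python3 -m handwheel '[{"tx":0,"ty":0,"tz":0,"roll":0.05},{"tx":0,"ty":0,"tz":0,"roll":0.08},{"tx":0,"ty":0,"tz":0,"roll":0.08},{"tx":0,"ty":0,"tz":0,"roll":0.08},{"tx":0,"ty":0,"tz":0,"roll":0.08},{"tx":0,"ty":0,"tz":0,"roll":0.08},{"tx":0,"ty":0,"tz":0,"roll":0.08},{"tx":0,"ty":0,"tz":0,"roll":0.07},{"tx":0,"ty":0,"tz":0,"roll":0},{"tx":0,"ty":0,"tz":0,"roll":0},{"tx":0,"ty":0,"tz":0,"roll":0}]'; python3 st.py
```

```text
9.0167 [0.5771 0.2222 0.1693] [ 2.470e-01  8.200e-02  1.688e+00  1.000e-03  1.372e+00 -1.822e+00] [[-0.879, -0.477, -0.0], [-0.477, 0.879, 0.001]] yang 118.5
axis@z.15 in tool [ 0.2  0.2 19.3] [-3.7  3.7  3.6] [ 0.61  0.59 -0.02] 0.022666684409695815 58.92996766328906
t 9.0167 tcp [0.5771 0.2222 0.1693] collar z 0.1505 732
knob top z - collar 0.055
red n 124 z pct 2,10,50,90,98 [-0.35  0.51  2.58  3.97  4.77] r 0.0069
t: 10.03
tool_pos: [0.5772, 0.2222, 0.1693]
tool_rot: [-0.161, -3.137, -0.001]
contact_force: [-3.0, 4.9, 4.8]
opening: 0.0225
grip_force: 59.8
10.0333 [0.5772 0.2222 0.1693] [ 2.470e-01  8.200e-02  1.687e+00  1.000e-03  1.372e+00 -1.222e+00] [[-0.995, 0.102, -0.0], [0.102, 0.995, 0.001]] yang 84.1
axis@z.15 in tool [ 0.4  0.  19.3] [-3.   4.9  4.8] [0.58 0.58 0.06] 0.022459277315321324 59.751739485870985
```

```bash
python3 -m handwheel '[{"tx":0,"ty":0,"tz":0,"roll":0.06},{"tx":0,"ty":0,"tz":0,"roll":0.06},{"tx":0,"ty":0,"tz":0,"roll":0.06},{"tx":0,"ty":0,"tz":0,"roll":0.06},{"tx":0,"ty":0,"tz":0,"roll":0.06},{"tx":0,"ty":0,"tz":0,"roll":0.06},{"tx":0,"ty":0,"tz":0,"roll":0.06},{"tx":0,"ty":0,"tz":0,"roll":0.06},{"tx":0,"ty":0,"tz":0,"roll":0.06},{"tx":0,"ty":0,"tz":0,"roll":0},{"tx":0,"ty":0,"tz":0,"roll":0},{"tx":0,"ty":0,"tz":0,"roll":0}]' >/dev/null; python3 st.py
cat > plate.py <<'E'
from h import *
for n in ('scene','wrist'):
    ob=ctrl.get_obs(); c=cam(n,ob) ; im,d=optics.get_image(n); P=cloud(c,d); h=cv2.cvtColor(im,cv2.COLOR_RGB2HSV)
    m=(h[...,0]>100)&(h[...,0]<130)&(h[...,1]>130)&(np.hypot(P[...,0]-.577,P[...,1]-.222)<.06)&(P[...,2]>.15)&(P[...,2]<.2)
    q=P[m][:,:2]
    if len(q)<8: print(n,len(q)); continue
    L=np.array([.5768-.0003,.2223-.004]); e=q.mean(0)-L; x=q-q.mean(0); w,V=np.linalg.eigh(x.T@x); a=V[:,1]*np.sign(V[:,1]@e)
    deg=lambda v: np.degrees(np.arctan2(v[1],v[0]))%360
    print(n,len(q),'mean dir',deg(e).round(1),'line dir',deg(a).round(1),'max z',P[m][:,2].max().round(4))
E
python3 plate.py; python3 prof3.py | grep -v da
```

```text
11.0333 [0.5775 0.2222 0.1692] [ 2.470e-01  8.200e-02  1.687e+00  1.000e-03  1.371e+00 -6.830e-01] [[-0.802, 0.598, 0.001], [0.598, 0.802, 0.001]] yang 53.3
axis@z.15 in tool [ 0.6 -0.4 19.2] [-1.9  5.3  2.7] [0.66 0.3  0.09] 0.022363108917326107 70.13038078507527
scene 95 mean dir 201.3 line dir 195.7 max z 0.1955
wrist 3123 mean dir 195.7 line dir 199.3 max z 0.1966
t 11.1333 tcp [0.5775 0.2222 0.1692] collar z 0.1505 728
knob top z - collar 0.0549
red n 123 z pct 2,10,50,90,98 [-0.47  0.29  2.55  4.1   4.88] r 0.007
```

```bash
python3 -m handwheel '[{"tx":0,"ty":0,"tz":0,"roll":0.04},{"tx":0,"ty":0,"tz":0,"roll":0.04},{"tx":0,"ty":0,"tz":0,"roll":0.04},{"tx":0,"ty":0,"tz":0,"roll":0},{"tx":0,"ty":0,"tz":0,"roll":0},{"tx":0,"ty":0,"tz":0,"roll":0}]' >/dev/null; python3 st.py; python3 plate.py
python3 -m handwheel '[{"tx":0,"ty":0,"tz":0,"roll":0.03},{"tx":0,"ty":0,"tz":0,"roll":0.03},{"tx":0,"ty":0,"tz":0,"roll":0},{"tx":0,"ty":0,"tz":0,"roll":0},{"tx":0,"ty":0,"tz":0,"roll":0}]' >/dev/null; python3 st.py; python3 plate.py
```

```text
11.7333 [0.5777 0.2222 0.1691] [ 2.470e-01  8.200e-02  1.687e+00  1.000e-03  1.370e+00 -5.640e-01] [[-0.725, 0.689, 0.001], [0.689, 0.725, 0.001]] yang 46.4
axis@z.15 in tool [ 0.7 -0.5 19.1] [-0.   5.4  2.4] [0.74 0.19 0.09] 0.02242091538723355 73.70505462917208
scene 111 mean dir 194.8 line dir 187.3 max z 0.1966
wrist 3114 mean dir 188.7 line dir 192.3 max z 0.1989
12.25 [0.5778 0.2219 0.1691] [ 0.246  0.082  1.687  0.     1.37  -0.503] [[-0.681, 0.732, 0.001], [0.732, 0.681, 0.0]] yang 42.9
axis@z.15 in tool [ 1.  -0.5 19.1] [1.  4.8 1.9] [ 0.71 -0.11  0.18] 0.02266843543092615 75.0124072005201
scene 111 mean dir 193.2 line dir 185.8 max z 0.1945
wrist 3135 mean dir 186.5 line dir 190.4 max z 0.197
```

```bash
python3 -m handwheel '[{"tx":0,"ty":0,"tz":0,"roll":0.03},{"tx":0,"ty":0,"tz":0,"roll":0.03},{"tx":0,"ty":0,"tz":0,"roll":0},{"tx":0,"ty":0,"tz":0,"roll":0},{"tx":0,"ty":0,"tz":0,"roll":0}]' >/dev/null; python3 st.py; python3 plate.py;  python3 prof3.py | grep -v da
```

```text
12.7667 [0.5779 0.2216 0.1691] [ 2.460e-01  8.200e-02  1.687e+00 -1.000e-03  1.370e+00 -4.430e-01] [[-0.636, 0.772, 0.002], [0.772, 0.636, -0.0]] yang 39.5
axis@z.15 in tool [ 1.3 -0.4 19.1] [3.7 3.2 1.8] [ 0.49 -0.45  0.37] 0.022257492908834053 79.78018760452917
scene 109 mean dir 192.8 line dir 186.3 max z 0.1948
wrist 3195 mean dir 186.4 line dir 190.3 max z 0.1963
t 12.8667 tcp [0.5779 0.2216 0.1691] collar z 0.1506 744
knob top z - collar 0.0548
red n 115 z pct 2,10,50,90,98 [-0.39  0.53  2.51  4.11  4.66] r 0.0071
```

The plate stopped moving (190.4° to 190.3°) while torque climbed to 0.37 N m, so the lever is on its stop. The knob is down 37.2 mm, the spindle is at the mark, and it is still gripped.

```bash
python3 -c "
from station import ctrl
print(ctrl.finish_job())"
```

```text
the job is handed in; nothing more can be done
None
```

I handed the job in with the spindle gripped about 37.2 mm down, which puts the ring's lower edge level with the collar top to within about half a millimetre, and the lever turned clockwise onto its stop; nothing lying around was touched, as far as I could tell.

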